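# Hang the lift-off door on the battery charging box

## Task

Take the yellow door out of its rack, hang it on the white charging box by lowering both of its hinge knuckles fully down onto the two upright brass pins at once, let go and swing the door shut against the black seal. The pin bracket is adjustable, so feel for the pins and be gentle: never force the door against the box. Leave the jar, the spool and the motor where they are.

Things in the scene. Friction and masses are not known exactly. Their poses are not given: they have to be found in the camera images.
- box: White steel charging box, fixed to the bench, 140 deep (x), 200 wide, 195 high. Origin on the bench, z up. It opens along its own -x: flat face at x = -70 mm, from y = -115 to +85. In front of the face near y = -90 a dark bracket carries two upright brass pins, one above the other (see hinge_mid). Door and box must not press on each other with over 30 N.
- hinge_mid (a point): On the box at bench height, x = -92, y = -90 mm, box axes. Pin axis: the same x (22 in front of the face), but y off by -12 to +12 mm, new each time, NOT measured: see or feel it. The bracket is clamped and stays put. Both pins 8 diameter, 20 long, tips rounded 1 mm, on flat shoulders 12 wide (y), 10 ahead of the axis. Shoulders at z = 37 and 152, tips at z = 57 and 172.
- seal (a point): Centre of the outer surface of the black seal frame on the box, 14 mm proud of the face (x = -84, y = 0, z = 105 mm in the box's frame, box axes). The frame spans y = -58 to +58, z = 30 to 180. The shut door lies on it or up to 2 mm off it.
- door: Yellow lift-off door, loose, about 0.3 kg, upright in the rack. Leaf 150 wide (own x), 12 thick (own y), 160 high (z); origin at the centre of its underside. Black pull knob on the +y (outer) side at x = 60, z = 80, sticking out 26 from mid-plane. Hung: underside 22 above the bench. Open square to the box: own x along the box's -x. Shut: own x along the box's +y, own +y away from the box.
- hinge_foot (a point): On the door: hole axis at the underside of the lower knuckle (x = -89, y = 0, z = 15 mm in the door's frame, door axes); 37 above the bench when hung. Two square steel knuckles, x = -100 to -74, 22 wide (y), at z = 15 to 31 and 130 to 146, each with an upright through hole of 10 diameter, 1 mm chamfer.
- grip (a point): On the door: near its centre of mass along the leaf, 12 mm under the top edge (x = -5, y = 0, z = 148 mm in the door's frame, door axes): a good place to grip, from above, across the 12 mm thickness. Contact at the knuckles can turn the leaf in the grip.
- free_edge (a point): On the door: mid-height of the edge away from the hinge (x = 75, y = 0, z = 80 mm in the door's frame).
- rack: Grey plastic rack fixed to the bench, base 120 (x) by 70 (y) by 6 thick; origin at the centre of its underside. Four cheeks up to z = 42 make a slot 16 mm wide along its x, in which the door stands with its underside at z = 6.
- flux_jar: Bystander: small closed jar, 36 diameter, 45 high; origin at the centre of its underside.
- spool: Bystander: green wire spool, 56 diameter, 32 high, standing on its flange; origin at the centre of its underside.
- motor: Bystander: small electric motor, 35 diameter, 35 high with shaft; origin at the centre of its underside.

How it is judged:
By the outcome, as a careful person would: the job done as asked, in the order asked, and still so for the second after the job is handed in, with the robot touching nothing.
It also fails if it takes over 72 s, if anything falls off the work surface, if the arm or the gripper's body presses on something with over 40 N, if the wrist force passes 120 N, or if a joint passes its speed limit or range.

## Robot

A 6-joint arm with a two-finger parallel gripper is mounted at the origin on the work surface. World frame = base frame: x ahead of the robot, y to its left, z up, the work surface at z = 0. Lengths are in m, angles in rad, forces in N, time in s.
With the tool pointing down it reaches from about 0.35 to 0.775 m from the base axis. Payload 5.5 kg.
Tool frame: the origin (TCP) lies at the very end of the fingers, on their centre line; the grasp point (between the pads) lies 19 mm behind it; z points along the fingers, y is the direction in which the jaws open and shut (so a half turn about z gives the same grasp; the last joint's range is limited). The gripper opens to 85 mm and grips with 20 to 120 N. Pads are 22 mm wide; open, the fingers measure 114 mm over their backs; the gripper's body (76 mm by 85 mm) begins 54 mm behind the grasp point. The pads swing forward as they close: fully open they stand 13 mm farther back than shut.
Start: joints at [1.112, 0.313, 0.046, 1.304, 0, 1.431], TCP at [0.18, 0.546, 0.231] pointing down, gripper open.
Joint ranges: [-2.76, 2.76], [-0.86, 1.69], [-1.03, 1.26], [-2.2, 2.34], [-1.47, 1.5], [-3.14, 3.14]. Speed limits (rad/s): [2.57, 2.57, 3.14, 3.14, 3.14, 3.14].

## Interface

Orientations are given as a unit quaternion [w, x, y, z].
In Python, from workcell import get_state, read_camera, hand_in, find_in, silhouettes gives the robot as it stands. The module is installed in compiled form; this text tells all that it offers.
- The arm moves only by the tool send_rows, never from a script. Its argument "deltas" is a list that holds one entry, the list of rows, each a list of 6 numbers: the shift along the world's x, y, z in cm, then the turn, a rotation vector about the world's x, y, z in degrees. In form: [[[dx, dy, dz, wx, wy, wz], ...]]. A call has 1 to 12 rows; each row is the pose to reach, as a shift and turn from the pose commanded when the call began; what a row does not reach only later rows make up. A row lasts 1/10 s, in which the tool goes at most 50 mm and 8.59 degrees, less where a joint would pass 70% of its speed; a pose out of reach is approached as far as the arm can. A call with a gripper value outside its range is refused whole. "jaw" is the opening, from -1 (shut) to 1 (fully open), so that 0 is half open, set as the call begins (left out, the last holds). The fingers move at their own pace and stop on an object; "force" is the grip in N (left out, the last holds). Time passes only in rows, so rows that repeat a pose let the fingers close. It gives the time, the measured TCP pose, the force and the opening at its end, in the units of the state.
- get_state(): the state, without advancing time (a new reading comes with each control period).
- read_camera(name): name is "side" or "top" or "wrist"; returns a dict with "img" (400x640x3 uint8, red, green, blue), "z_map" (400x640 float32, m along the optical axis (not along the pixel's ray), 0 where there is no reading), "vfov" (degrees; the focal length in pixels is half the picture's height over the tangent of half this angle, whatever the lens; pixels are square), "cx", "cy" (the principal point, pixels), "k1" (the pictures are not rectified: a ray, as slopes to the right and down, at radius r is drawn at 1 + k1 r^2 times it, then the intrinsics apply), "R" (3x3) and "t" (3): a world point X has camera coordinates R X + t; the wrist camera has in their place "hand_eye" (4x4, takes a point from camera to tool coordinates, whose origin is the TCP and whose axes are the flange's). Camera axes: x right, y down, z forward; pixel columns grow to the right and rows downward; lengths in m; the calibration is good to about 2 mm. A picture is of the moment at which its call begins: read the wrist's pose just before it.
- hand_in(): hands the job in, once; it reports no verdict.
Trained networks look in a picture, given as the dict that the camera call returned (one of the last four; its "shot" number tells which), for a name from the list of things; names that differ only in an ending like _2 or _b are one class to them, and where a whole thing is asked for, a point or a joint stands for the part that bears it (a point fixed in the world has none). Each returns a list of dicts, best first, with "conf" (0 to 1); they miss things now and then, are a little off and sometimes report something else, mostly with a low value. They report only what shows in the picture. A call takes as long as a camera call.
- find_in(picture, thing): "box" ([centre column, centre row, width, height] in pixels, round what is visible of it).
- silhouettes(picture, thing): "mask" (400x640 bool, what is visible of it) and "box" ([centre column, centre row, width, height] in pixels, round what is visible of it).
The state is a dict: "clock": time; "joint_pos": joint angles; "qvel": joint speeds; "tau": joint torques, N m; "tcp_pos": TCP position; "orientation": TCP orientation; "wrist_force": force on the tool from outside, world axes, zero at the start; "ft_torque": the same for the moment, N m; "finger_gap": finger opening in m.
Only numpy, scipy, OpenCV 4.12 (cv2) and the standard library are available. Lean on these libraries where they do the work, as an engineer would, in place of code of your own. Each camera call takes 0.05 s, during which the arm holds its last target.

## Working session

There is one attempt and no reset: what is moved stays moved. The work goes in short steps, Python scripts to look and compute and a tool call to move; the robot and the scene stay as the last step left them, time stands still between calls to the robot, and variables do not carry over. Pictures are saved under pics/ and viewed, and the job is handed in when it is done.

Besides the shell and the picture viewer there is one more tool, called after "Request:" as name(argument=value, ...), one argument or row to a line, values as JSON. send_rows: Moves the arm, as the interface text tells. Its arguments: {"type":"object","properties":{"deltas":{"type":"array","items":{"type":"array","items":{"type":"array","items":{"type":"number"}}}},"jaw":{"type":"number"},"force":{"type":"number"}},"required":["deltas"]}

```bash
mkdir -p pics; cat > h.py <<'E'
import numpy as np, cv2, pickle
from workcell import *
from scipy.spatial.transform import Rotation as Ro
def cam(name):
    s=get_state(); p=read_camera(name); p['state']=s
    if 'hand_eye' in p:
        q=s['orientation']; Rw=Ro.from_quat([q[1],q[2],q[3],q[0]]).as_matrix()
        H=np.array(p['hand_eye']); Rc=Rw@H[:3,:3]; tc=Rw@H[:3,3]+np.array(s['tcp_pos'])
        p['R']=Rc.T; p['t']=-Rc.T@tc
    return p
def K(p):
    f=200/np.tan(np.radians(p['vfov'])/2)
    return np.array([[f,0,p['cx']],[0,f,p['cy']],[0,0,1.]])
def rays(p,uv):
    uv=np.asarray(uv,float).reshape(-1,1,2)
    return cv2.undistortPoints(uv,K(p),np.array([p['k1'],0,0,0,0.])).reshape(-1,2)
def toworld(p,uv,z):
    r=rays(p,uv); X=np.c_[r,np.ones(len(r))]*np.asarray(z).reshape(-1,1)
    return (X-np.array(p['t']))@np.array(p['R'])
def onplane(p,uv,zw):
    r=rays(p,uv); R=np.array(p['R']); c=-R.T@np.array(p['t']); d=np.c_[r,np.ones(len(r))]@R
    return c+d*((zw-c[2])/d[:,2])[:,None]
def proj(p,X):
    X=np.asarray(X,float).reshape(-1,3)
    return cv2.projectPoints(X,cv2.Rodrigues(np.array(p['R'],float))[0],np.array(p['t'],float),K(p),np.array([p['k1'],0,0,0,0.]))[0].reshape(-1,2)
def cloud(p,m=None):
    z=p['z_map']; ok=z>0
    if m is not None: ok&=m
    v,u=np.nonzero(ok); return toworld(p,np.c_[u,v],z[v,u]),np.c_[u,v]
def save(p,fn): cv2.imwrite('pics/'+fn,p['img'][:,:,::-1])
E
cat > a.py <<'E'
from h import *
for n in ['top','side','wrist']:
    p=cam(n); save(p,n+'0.png'); pickle.dump(p,open(n+'0.pkl','wb'))
    print(n,p['vfov'],p['k1'],np.round(-np.array(p['R']).T@p['t'],3))
    for th in ['box','door','rack','flux_jar','spool','motor']:
        s=silhouettes(p,th)
        for k in s[:1]:
            X,_=cloud(p,k['mask']); print(th,round(k['conf'],2),np.round(k['box']),np.round(np.median(X,0),3) if len(X) else '')
print(get_state())
E
python3 a.py
```

```text
top 57.23275654904782 0.029220570954550752 [ 0.477 -0.016  0.884]
door 0.92 [415. 232.  46.  90.] [ 0.461 -0.242  0.125]
rack 0.76 [398. 221.  27.  50.] [ 0.482 -0.231  0.008]
flux_jar 0.62 [315. 253.  13.  17.] [ 0.408 -0.033  0.046]
spool 0.93 [395. 135.  25.  24.] [ 0.688 -0.216  0.033]
motor 0.73 [415. 232.  48.  88.] [ 0.461 -0.242  0.125]
side 50.27705890352349 0.002506364283253783 [0.098 0.476 0.508]
box 0.8 [212. 291. 174. 216.] [0.444 0.246 0.16 ]
door 0.28 [399. 209.  46.  42.] [ 0.47  -0.225  0.008]
rack 0.73 [400. 211.  47.  40.] [ 0.473 -0.226  0.008]
flux_jar 0.17 [416. 181.  76.  99.] [ 0.454 -0.238  0.1  ]
spool 0.87 [320. 184.  19.  24.] [ 0.685 -0.212  0.028]
motor 0.77 [418. 247.  15.  19.] [ 0.384 -0.14   0.02 ]
wrist 68.95958515938204 0.002228415407869538 [0.114 0.568 0.373]
box 0.97 [151. 388.  49.  23.] [0.419 0.192 0.023]
rack 0.46 [152. 388.  47.  22.] [0.42  0.192 0.024]
{'clock': 1.05, 'joint_pos': array([ 1.11238058e+00,  3.13173864e-01,  4.60929935e-02,  1.30361068e+00,
       -1.52950964e-05,  1.43122231e+00]), 'qvel': array([-0.00124996,  0.00014739, -0.00098768, -0.00064328,  0.00057932,
       -0.00100238]), 'tau': array([-1.64395683e-04, -4.80480051e+01,  2.98817182e+01,  3.46468396e-04,
       -1.53399264e-04, -1.29102165e-05]), 'tcp_pos': array([0.18025714, 0.54604874, 0.23133519]), 'orientation': array([2.27396985e-05, 1.58746441e-01, 9.87319383e-01, 4.78112000e-05]), 'wrist_force': array([ 0.42761292,  0.92803231, -0.77978755]), 'ft_torque': array([0.00102457, 0.01470041, 0.00805363]), 'finger_gap': 0.08542731774206884}
```

View pics/top0.png

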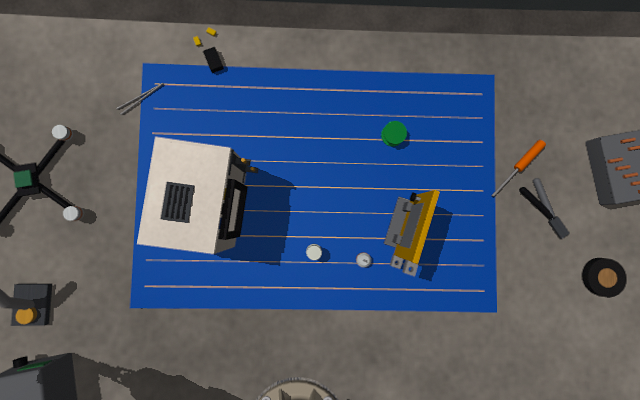

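View pics/side0.png

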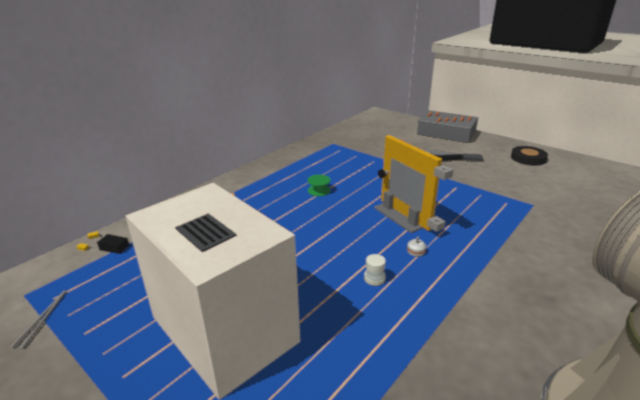

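View pics/wrist0.png

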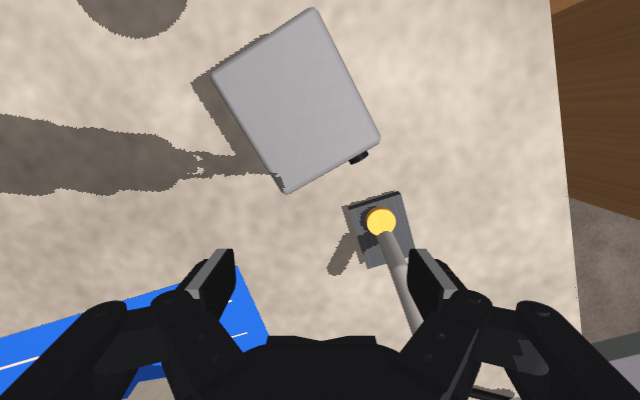

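```bash
cat > b.py <<'E'
from h import *
p=pickle.load(open('top0.pkl','rb'))
X,uv=cloud(p)
m=(abs(X[:,2]-.195)<.006)&(X[:,1]>.08)&(X[:,0]<.8)&(X[:,0]>.3)
P=X[m]; print('box top n',m.sum(),P.mean(0))
mask=np.zeros((400,640),np.uint8); mask[uv[m][:,1],uv[m][:,0]]=255
mask=cv2.morphologyEx(mask,cv2.MORPH_CLOSE,np.ones((25,25)))
c=max(cv2.findContours(mask,cv2.RETR_EXTERNAL,cv2.CHAIN_APPROX_NONE)[0],key=cv2.contourArea).reshape(-1,2)
W=onplane(p,c,.195)[:,:2]
r=cv2.minAreaRect(W.astype(np.float32)); print(r); print(cv2.boxPoints(r))
m=(abs(X[:,2]-.166)<.006)&(X[:,1]<-.1)
P=X[m]; print('door top',m.sum(),P.mean(0)); r=cv2.minAreaRect(P[:,:2].astype(np.float32)); print(r); print(cv2.boxPoints(r))
m=(abs(X[:,2]-.152)<.006)&(X[:,1]<-.1)&(X[:,0]<.42)
print('knuck',m.sum(),X[m].mean(0)); r=cv2.minAreaRect(X[m][:,:2].astype(np.float32)); print(cv2.boxPoints(r))
for n,q in (('motor',[315,253]),('jar',[364,260])): print(n,toworld(p,[q],[p['z_map'][q[1],q[0]]]))
im=cv2.resize(p['img'][130:290,130:450],(800,400),interpolation=cv2.INTER_CUBIC);cv2.imwrite('pics/topz.png',im[:,:,::-1])
E
python3 b.py
```

```text
box top n 8233 [0.5208709  0.21265043 0.19612691]
((0.5217957496643066, 0.21277618408203125), (0.14162738621234894, 0.1995699256658554), 83.33618927001953)
[[0.41446745 0.15402028]
 [0.61268914 0.13086149]
 [0.62912405 0.2715321 ]
 [0.43090236 0.29469088]]
door top 521 [ 0.47176764 -0.24870437  0.16669311]
((0.47202175855636597, -0.24953579902648926), (0.013516995124518871, 0.1492084264755249), 73.07838439941406)
[[ 0.39868045 -0.23428714]
 [ 0.54142874 -0.27771622]
 [ 0.54536307 -0.26478446]
 [ 0.40261477 -0.22135538]]
knuck 156 [ 0.39147135 -0.22351213  0.15258008]
[[ 0.37374797 -0.23176703]
 [ 0.4143841  -0.2444525 ]
 [ 0.42126122 -0.22242254]
 [ 0.3806251  -0.20973706]]
motor [[ 0.40564465 -0.03528263  0.04721586]]
jar [[ 0.39099703 -0.148113    0.03875777]]
```

View pics/topz.png

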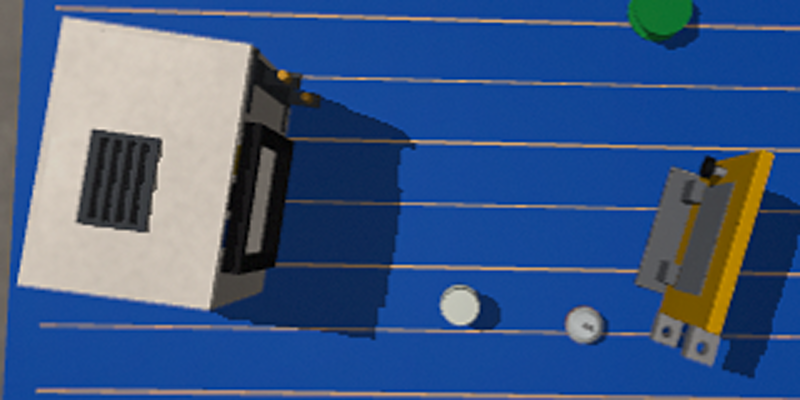

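Request:
send_rows(
  deltas=[
    [[2,-3,4,0,0,-6],[5,-7,5,0,0,-13],[8,-11,5,0,0,-19],[11,-15,5,0,0,-26],[14,-19,5,0,0,-33],[18,-23,5,0,0,-40],[21,-27,5,0,0,-46],[24,-31,5,0,0,-53],[27,-35,5,0,0,-60],[30,-39,5,0,0,-66],[33,-43,5,0,0,-72],[36,-47,5,0,0,-78.4]],
  ],
  jaw=1,
)

```text
clock: 2.25
tcp_pos: [0.5349, 0.0825, 0.2816]
orientation: [0.0, 0.749, 0.663, 0.0]
wrist_force: [-0.4, 0.5, 0.1]
finger_gap: 0.0858
```

Request:
send_rows(
  deltas=[
    [[2,-3,-0.5,0,0,0],[3,-5,-1,0,0,0],[3,-5,-1,0,0,0],[3,-5,-1,0,0,0]],
  ],
)

```text
clock: 2.65
tcp_pos: [0.5637, 0.0342, 0.271]
orientation: [-0.001, 0.747, 0.664, -0.0]
wrist_force: [-0.2, 0.1, -0.9]
finger_gap: 0.0851
```

```bash
cat > c.py <<'E'
from h import *
import sys
p=cam('wrist'); n=sys.argv[1]; save(p,n+'.png'); pickle.dump(p,open(n+'.pkl','wb'))
s=p['state']; print(s['clock'],np.round(s['tcp_pos'],4),np.round(s['orientation'],4),np.round(s['wrist_force'],1), s['finger_gap'])
print(-p['R'].T@p['t'], p['R'])
E
python3 c.py w1
```

```text
2.65 [0.5637 0.0342 0.271 ] [-5.000e-04  7.474e-01  6.644e-01 -2.000e-04] [-0.2  0.1 -0.9] 0.08510888251947961
[0.57349079 0.1042285  0.41306852] [[ 9.93164407e-01 -1.16723802e-01 -1.23472284e-04]
 [-1.12074280e-01 -9.53897671e-01  2.78421602e-01]
 [-3.26162079e-02 -2.76504587e-01 -9.60458951e-01]]
```

View pics/w1.png

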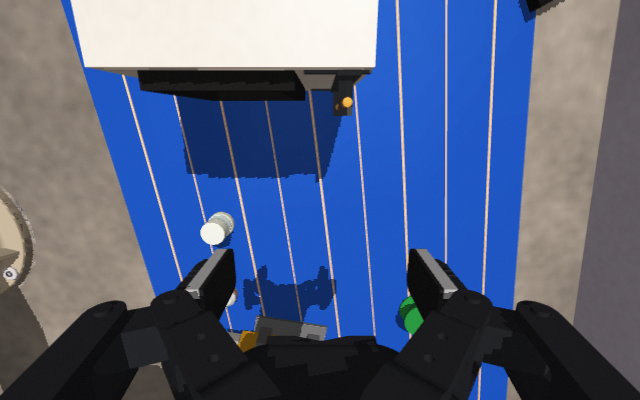

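```bash
cat > d.py <<'E'
from h import *
p=pickle.load(open('w1.pkl','rb'))
im=cv2.resize(p['img'][60:130,290:390],(800,560),interpolation=cv2.INTER_CUBIC);cv2.imwrite('pics/w1z.png',im[:,:,::-1])
# box front top edge: fit via depth
X,uv=cloud(p)
m=(abs(X[:,2]-.195)<.008)&(X[:,1]>.1)
print(X[m].mean(0),m.sum())
mask=np.zeros((400,640),np.uint8); mask[uv[m][:,1],uv[m][:,0]]=1
cols=np.arange(100,365,5); rows=[np.nonzero(mask[:,c])[0].max() for c in cols]
W=onplane(p,np.c_[cols,np.array(rows)+.5],.195); print('frontedge fit',np.polyfit(W[:,0],W[:,1],1),np.degrees(np.arctan(np.polyfit(W[:,0],W[:,1],1)[0])),np.std(np.polyval(np.polyfit(W[:,0],W[:,1],1),W[:,0])-W[:,1]))
rr=np.arange(10,60,5); cc=[np.nonzero(mask[r])[0].max()+.5 for r in rr]; W2=onplane(p,np.c_[cc,rr],.195); print('side',np.round(W2,4))
print('pin up',onplane(p,[[347,101.5]],.172))
hsv=cv2.cvtColor(p['img'],cv2.COLOR_RGB2HSV)
m=(hsv[...,0]>12)&(hsv[...,0]<30)&(hsv[...,1]>120); m[:60]=0;m[130:]=0;m[:,:290]=0;m[:,390:]=0
n,l,st,ce=cv2.connectedComponentsWithStats(m.astype(np.uint8))
for i in range(1,n):
  if st[i,4]>5: print(st[i],ce[i],onplane(p,[ce[i]],.172),onplane(p,[ce[i]],.057), np.median(cloud(p,l==i)[0],0))
q=pickle.load(open('top0.pkl','rb'))
hsv=cv2.cvtColor(q['img'],cv2.COLOR_RGB2HSV)
m=(hsv[...,0]>12)&(hsv[...,0]<30)&(hsv[...,1]>120); m[:150]=0;m[180:]=0;m[:,:235]=0;m[:,270:]=0
n,l,st,ce=cv2.connectedComponentsWithStats(m.astype(np.uint8))
for i in range(1,n):
  if st[i,4]>3: print(st[i],ce[i],onplane(q,[ce[i]],.172),onplane(q,[ce[i]],.057))
E
python3 d.py
```

```text
[0.51681081 0.16398383 0.19432792] 20473
frontedge fit [-0.11695975  0.20293475] -6.670991318516556 1.1503209404016377e-05
side [[0.6174 0.1661 0.195 ]
 [0.6172 0.1633 0.195 ]
 [0.617  0.1604 0.195 ]
 [0.6162 0.1575 0.195 ]
 [0.616  0.1546 0.195 ]
 [0.6158 0.1516 0.195 ]
 [0.6156 0.1486 0.195 ]
 [0.6154 0.1456 0.195 ]
 [0.6145 0.1426 0.195 ]
 [0.6143 0.1396 0.195 ]]
pin up [[0.59506369 0.11268648 0.172     ]]
[341  97  11  11 102] [346.2254902  102.07843137] [[0.59442056 0.11232913 0.172     ]] [[0.60440496 0.11619348 0.057     ]] [0.5944908  0.11237664 0.17108118]
[335 104   4   6  17] [336.35294118 106.52941176] [[0.58638673 0.10992667 0.172     ]] [[0.59253865 0.11264495 0.057     ]] [0.59203245 0.11210918 0.05645209]
[241 158   6   6  22] [243.31818182 160.27272727] [[0.59263945 0.11047862 0.172     ]] [[0.61138396 0.13096924 0.057     ]]
[250 167   5   4  15] [252.33333333 168.46666667] [[0.57707239 0.09261777 0.172     ]] [[0.59330094 0.11022171 0.057     ]]
```

View pics/w1z.png

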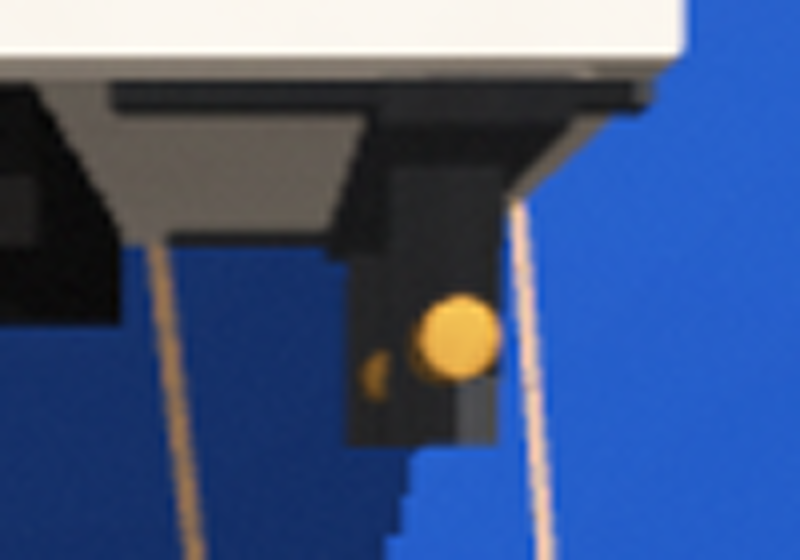

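Request:
send_rows(
  deltas=[
    [[-1,-2.8,-0.3,0,0,8],[-2,-5.6,-0.6,0,0,16],[-3,-8.4,-0.9,0,0,24],[-4,-11.2,-1.2,0,0,32],[-5,-14,-1.5,0,0,40],[-6,-16.8,-1.8,0,0,48],[-7,-19.6,-2.1,0,0,56],[-8,-22.4,-2.4,0,0,64],[-9,-25.2,-2.7,0,0,72],[-9.65,-28.2,-3,0,0,79.7],[-9.65,-28.2,-3,0,0,79.7],[-9.65,-28.2,-3,0,0,79.7]],
  ],
)

```text
clock: 3.9
tcp_pos: [0.4675, -0.2466, 0.2417]
orientation: [0.0, 0.148, 0.989, 0.0]
wrist_force: [-0.1, -0.3, 0.7]
finger_gap: 0.0857
```

```bash
python3 c.py w2; cat > e.py <<'E'
from h import *
p=pickle.load(open('w2.pkl','rb'))
X,uv=cloud(p)
hsv=cv2.cvtColor(p['img'],cv2.COLOR_RGB2HSV)
yel=((hsv[...,0]>15)&(hsv[...,0]<35)&(hsv[...,1]>120))[uv[:,1],uv[:,0]]
m=(abs(X[:,2]-.166)<.004)&yel
print(m.sum(),X[m].mean(0)); r=cv2.minAreaRect(X[m][:,:2].astype(np.float32)); print(r); print(cv2.boxPoints(r))
m=(abs(X[:,2]-.152)<.004)&(X[:,0]<.43)&~yel
print(m.sum(),X[m].mean(0)); r=cv2.minAreaRect(X[m][:,:2].astype(np.float32)); print(r);print(cv2.boxPoints(r))
E
python3 e.py
```

```text
3.9 [ 0.4675 -0.2466  0.2417] [2.000e-04 1.482e-01 9.890e-01 2.000e-04] [-0.1 -0.3  0.7] 0.0856914402357439
[ 0.40092034 -0.22631937  0.383748  ] [[ 0.29256909  0.95624356  0.00125961]
 [ 0.91778291 -0.28117114  0.28038781]
 [ 0.2684732  -0.08087676 -0.95988598]]
2630 [ 0.46520355 -0.24623929  0.16537504]
((0.472556471824646, -0.24839936196804047), (0.011875174008309841, 0.14905819296836853), 73.20323181152344)
[[ 0.39949125 -0.23254637]
 [ 0.54219    -0.27562088]
 [ 0.5456217  -0.26425236]
 [ 0.40292293 -0.22117785]]
900 [ 0.38939962 -0.22317913  0.15138268]
((0.389629065990448, -0.22327229380607605), (0.02150476723909378, 0.025812296196818352), 72.97478485107422)
[[ 0.3741403  -0.22977464]
 [ 0.39882138 -0.2373323 ]
 [ 0.40511784 -0.21676995]
 [ 0.38043675 -0.20921229]]
```

View pics/w2.png

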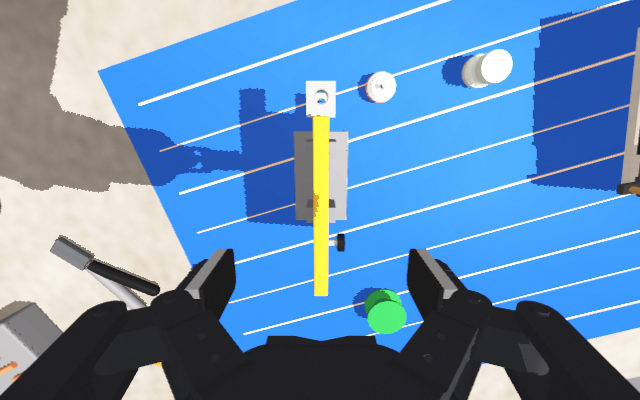

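Request:
send_rows(
  deltas=[
    [[0,0,-2.5,0,0,0.2],[0,0,-5,0,0,0.2],[0,0,-7.5,0,0,0.2],[0,0,-9.5,0,0,0.2],[0,0,-10.7,0,0,0.2],[0,0,-10.7,0,0,0.2],[0,0,-10.7,0,0,0.2]],
  ],
)

```text
clock: 4.65
tcp_pos: [0.468, -0.247, 0.1351]
orientation: [0.0, 0.145, 0.989, -0.0]
wrist_force: [0.3, -0.1, 0.9]
finger_gap: 0.0854
```

Request:
send_rows(
  deltas=[
    [[0,0,0,0,0,0],[0,0,0,0,0,0],[0,0,0,0,0,0],[0,0,0,0,0,0],[0,0,0,0,0,0],[0,0,0,0,0,0],[0,0,0,0,0,0],[0,0,0,0,0,0]],
  ],
  jaw=-1,
  force=60,
)

```text
clock: 5.45
tcp_pos: [0.4677, -0.2478, 0.1346]
orientation: [0.0, 0.146, 0.989, -0.0]
wrist_force: [-0.5, 0.4, 2.9]
finger_gap: 0.0113
```

Request:
send_rows(
  deltas=[
    [[0,0,0.5,0,0,0],[0,0,1.5,0,0,0],[0,0,3,0,0,0],[0,0,5,0,0,0],[0,0,7,0,0,0],[0,0,9,0,0,0],[0,0,10,0,0,0],[0,0,10,0,0,0],[0,0,10,0,0,0]],
  ],
)

```text
clock: 6.35
tcp_pos: [0.4672, -0.2474, 0.2337]
orientation: [-0.0, 0.146, 0.989, 0.0]
wrist_force: [0.4, 1.5, -3.4]
finger_gap: 0.0112
```

```bash
python3 c.py w3; sed 's/w2/w3/;s/-.166)<.004/-.266)<.005/;s/-.152)<.004/-.252)<.005/' e.py > e3.py; python3 e3.py
```

```text
6.35 [ 0.4672 -0.2474  0.2337] [-4.000e-04  1.458e-01  9.893e-01  2.000e-04] [ 0.4  1.5 -3.4] 0.011230675199468446
[ 0.40071179 -0.22741334  0.37580396] [[ 0.28794525  0.95764628  0.00106757]
 [ 0.91944653 -0.27677071  0.27931353]
 [ 0.26777903 -0.07944543 -0.96019936]]
6359 [ 0.44266404 -0.23989823  0.26453429]
((0.44878846406936646, -0.24170246720314026), (0.012106667272746563, 0.10083024948835373), 73.3951187133789)
[[ 0.39874586 -0.23309624]
 [ 0.4953713  -0.2619105 ]
 [ 0.49883106 -0.2503087 ]
 [ 0.40220562 -0.22149444]]
3268 [ 0.38835452 -0.2236163   0.25051922]
((0.3886856734752655, -0.22370421886444092), (0.02208918333053589, 0.026205457746982574), 73.26216888427734)
[[ 0.3729573  -0.23050739]
 [ 0.3980525  -0.23805438]
 [ 0.40441406 -0.21690105]
 [ 0.37931883 -0.20935406]]
```

View pics/w3.png

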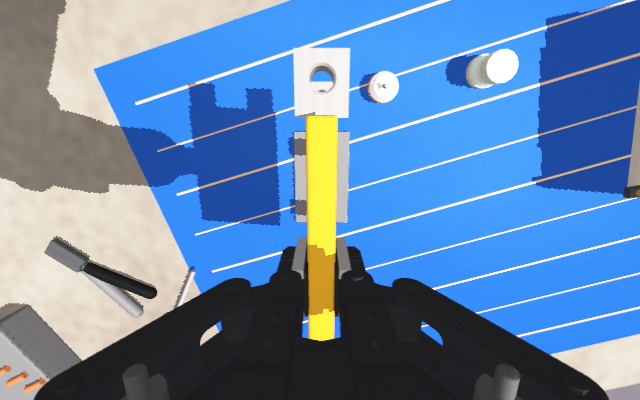

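Request:
send_rows(
  deltas=[
    [[0.6,1.2,0,0,0,-4],[1.5,3.2,0,0,0,-11],[2.5,5.4,0,0,0,-18],[3.5,7.6,0,0,0,-25],[4.5,9.8,0,0,0,-32],[5.5,12,0,0,0,-39],[6.5,14.2,0,0,0,-46],[7.5,16.4,0,0,0,-53],[8.5,18.6,0,0,0,-60],[9.5,20.8,0,0,0,-67],[10.5,22.8,0,0,0,-74],[11.4,24.2,0,0,0,-79.9]],
  ],
)

```text
clock: 7.6
tcp_pos: [0.581, -0.004, 0.2327]
orientation: [-0.001, 0.748, 0.663, -0.001]
wrist_force: [-0.5, -0.7, -3.3]
finger_gap: 0.0113
```

Request:
send_rows(
  deltas=[
    [[0,0,-1,0,0,0],[0,0,-3,0,0,0],[0,0,-5,0,0,0],[0,0,-5,0,0,0],[0,0,-5,0,0,0]],
  ],
)

```text
clock: 8.1
tcp_pos: [0.5804, -0.0059, 0.1833]
orientation: [-0.001, 0.747, 0.665, -0.001]
wrist_force: [0.9, 1.0, -2.4]
finger_gap: 0.0108
```

```bash
python3 c.py w4; cat > f.py <<'E'
from h import *
p=pickle.load(open('w4.pkl','rb'))
im=cv2.resize(p['img'][0:140,230:420],(760,560),interpolation=cv2.INTER_CUBIC);cv2.imwrite('pics/w4z.png',im[:,:,::-1])
for n in ['side','top']:
    q=cam(n); save(q,n+'4.png'); pickle.dump(q,open(n+'4.pkl','wb'))
E
python3 f.py
```

```text
8.1 [ 0.5804 -0.0059  0.1833] [-0.001   0.7469  0.6649 -0.001 ] [ 0.9  1.  -2.4] 0.01076152485853393
[0.59030982 0.06413449 0.32531289] [[ 0.99333787 -0.11522351 -0.00184925]
 [-0.11014109 -0.95399784  0.27884955]
 [-0.03389421 -0.27678813 -0.96033302]]
```

View pics/w4.png

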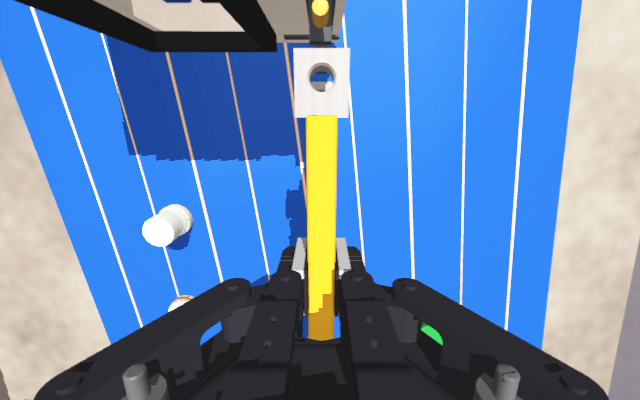

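View pics/w4z.png

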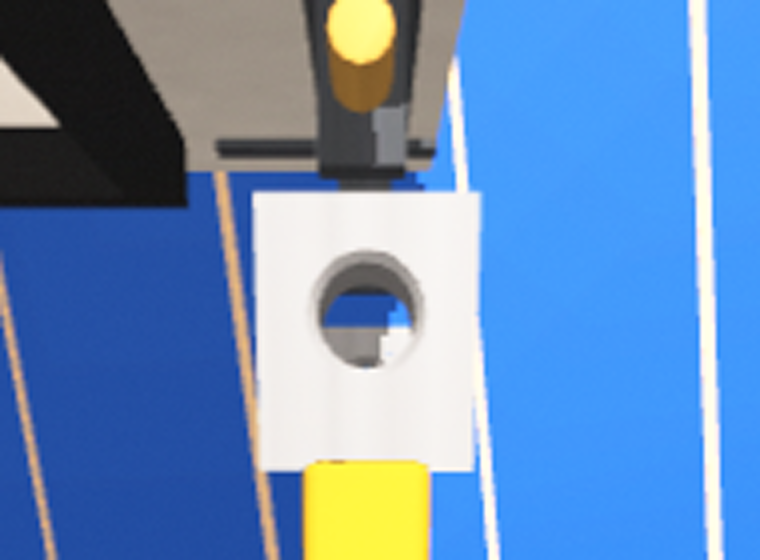

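View pics/side4.png

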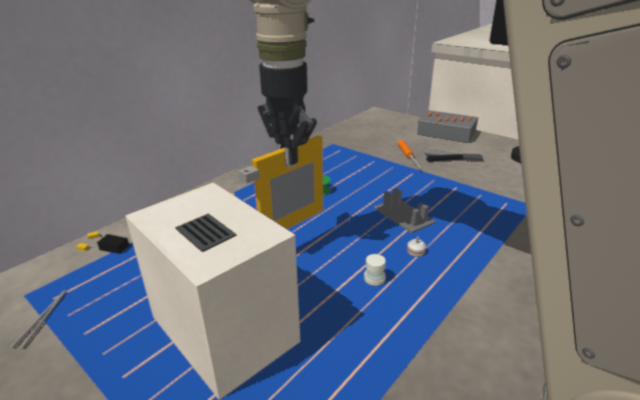

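View pics/top4.png

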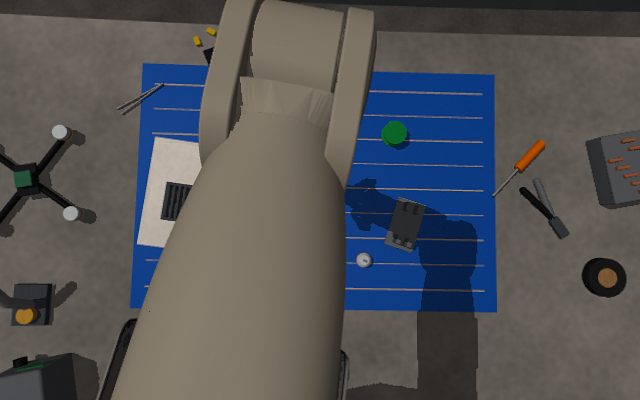

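```bash
cat > g.py <<'E'
from h import *
p=pickle.load(open('w4.pkl','rb'))
s=p['state']; zt=s['tcp_pos'][2]
q=s['orientation']; ux=Ro.from_quat([q[1],q[2],q[3],q[0]]).as_matrix()
print('tool axes',np.round(ux,4), 'yaw',np.degrees(np.arctan2(ux[1,0],ux[0,0])))
hole=onplane(p,[[321.1,76.6]],zt-.129+.146)[0]
pin=onplane(p,[[319.9,7.1]],.172)[0]
k=onplane(p,[[ (254.5)/4-.5+230,(192.5)/4-.5],[(480.5)/4-.5+230,(193)/4-.5],[(474.5)/4-.5+230,(470)/4-.5],[(262)/4-.5+230,(470)/4-.5]],zt+.017)
print('hole',hole,'pin',pin,'knuck',k, k.mean(0))
d=hole-s['tcp_pos']; print('hole tool',d@ux)
print('hole-pin tool', (pin-hole)@ux, 'world',pin-hole)
# zmaps
for u,v in ((320,7),(318,60),(320,130)): print(toworld(p,[[u,v]],[p['z_map'][v,u]]))
X,uv=cloud(p); m=(X[:,2]<.188)&(X[:,2]>.165)&(X[:,1]>.09)&(abs(uv[:,0]-320)<14); print(m.sum(),X[m].mean(0) if m.any() else '')
hsv=cv2.cvtColor(p['img'],cv2.COLOR_RGB2HSV)
mm=(X[:,2]<.266)&(X[:,2]>.05)&(hsv[...,0]>15)[uv[:,1],uv[:,0]]&(hsv[...,0]<35)[uv[:,1],uv[:,0]]&(hsv[...,1]>120)[uv[:,1],uv[:,0]]&(abs(X[:,2]-zt-.031)<.006)
P=X[mm]; print(P.mean(0),mm.sum()); rr=cv2.minAreaRect(P[:,:2].astype(np.float32)); print(rr)
# slope of top edge
A=np.c_[(P-s['tcp_pos'])@ux]; print('top edge height vs tool x',np.polyfit(A[:,0],A[:,2],1))
m=(abs(X[:,2]-zt-.017)<.005)&(abs(uv[:,0]-321)<30)&(uv[:,1]<118)&(uv[:,1]>45); P=(X[m]-s['tcp_pos'])@ux
c=np.linalg.lstsq(np.c_[P[:,:2],np.ones(len(P))],P[:,2],rcond=None)[0]; print('knuckle plane',c)
E
python3 g.py
```

```text
tool axes [[ 1.158e-01  9.933e-01 -2.700e-03]
 [ 9.933e-01 -1.158e-01  2.000e-04]
 [-1.000e-04 -2.800e-03 -1.000e+00]] yaw 83.35294970836756
hole [0.59188399 0.07904162 0.20029178] pin [0.59509247 0.11183496 0.172     ] knuck [[0.5823054  0.09062909 0.20029178]
 [0.60406037 0.0880532  0.20029178]
 [0.60118257 0.0624177  0.20029178]
 [0.57940819 0.06494336 0.20029178]] [0.59173913 0.07651084 0.20029178]
hole tool [ 0.08569994  0.00156249 -0.0170121 ]
hole-pin tool [ 0.03294684 -0.000531    0.02829038] world [ 0.00320849  0.03279333 -0.02829178]
[[0.59515604 0.11200088 0.17157768]]
[[0.5913692  0.08514701 0.20041367]]
[[0.58918148 0.05914898 0.21324535]]
297 [0.594782   0.11142829 0.17069362]
[0.58503635 0.0207461  0.21400261] 6358
((0.584469199180603, 0.014575496315956116), (0.10043859481811523, 0.0121762128546834), 83.55084991455078)
top edge height vs tool x [ 0.00073544 -0.0307373 ]
knuckle plane [ 0.00311882 -0.0011324  -0.01697862]
```

Request:
send_rows(
  deltas=[
    [[0.1,0.8,0,0,0,0],[0.2,1.8,0,0,0,0],[0.3,2.7,0,0,0,0],[0.32,3.28,0,0,0,0],[0.32,3.28,0,0,0,0],[0.32,3.28,0,0,0,0],[0.32,3.28,0,0,0,0]],
  ],
)

```text
clock: 8.95
tcp_pos: [0.5847, 0.0272, 0.1843]
orientation: [0.0, 0.747, 0.665, -0.0]
wrist_force: [0.0, 0.2, -3.8]
finger_gap: 0.011
```

```bash
python3 c.py w5; python3 - <<'E'
from h import *
p=pickle.load(open('w5.pkl','rb'))
im=cv2.resize(p['img'][20:140,250:400],(750,600),interpolation=cv2.INTER_CUBIC);cv2.imwrite('pics/w5z.png',im[:,:,::-1])
E
```

```text
8.95 [0.5847 0.0272 0.1843] [ 1.000e-04  7.470e-01  6.648e-01 -1.000e-04] [ 0.   0.2 -3.8] 0.010964884176106715
[0.59422512 0.09724312 0.32628814] [[ 9.93303174e-01 -1.15532960e-01  9.69522992e-04]
 [-1.11215505e-01 -9.53842620e-01  2.78954061e-01]
 [-3.13036160e-02 -2.77193780e-01 -9.60303958e-01]]
```

View pics/w5z.png

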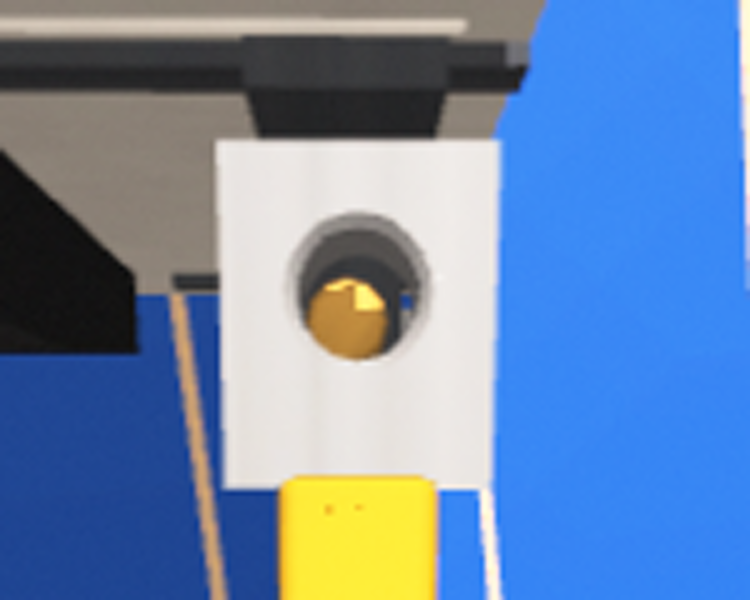

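```bash
python3 - <<'E'
from h import *
p=pickle.load(open('w5.pkl','rb')); zt=p['state']['tcp_pos'][2]
z2p=lambda X,Y:[(X+.5)/5-.5+250,(Y+.5)/5-.5+20]
p2z=lambda u:np.round((u+.5-np.array([250,20]))*5-.5,1)
hole=onplane(p,[z2p(360.5,286)],zt+.017)[0]; print('hole',hole)
th=np.linspace(0,2*np.pi,60)
def circ(c,r,z): return np.c_[c[0]+r*np.cos(th),c[1]+r*np.sin(th),np.full(60,z)]
im=cv2.imread('pics/w5z.png')
pin=onplane(p,[z2p(348,319)],.172)[0]; print('pin',pin,'diff',pin-hole)
for c,r,z,col in ((hole,.006,zt+.017,(0,0,255)),(hole,.005,zt+.016,(0,128,255)),(hole,.005,zt+.002,(255,0,255)),(pin,.004,.171,(0,255,0)),(pin,.003,.172,(0,255,0))):
    z_=p2z(proj(p,circ(c,r,z))); cv2.polylines(im,[np.round(z_).astype(int)],True,col,1)
cv2.imwrite('pics/w5o.png',im)
E
```

```text
hole [0.59638086 0.11199381 0.20127412]
pin [0.59531271 0.11259101 0.172     ] diff [-0.00106815  0.0005972  -0.02927412]
```

View pics/w5o.png

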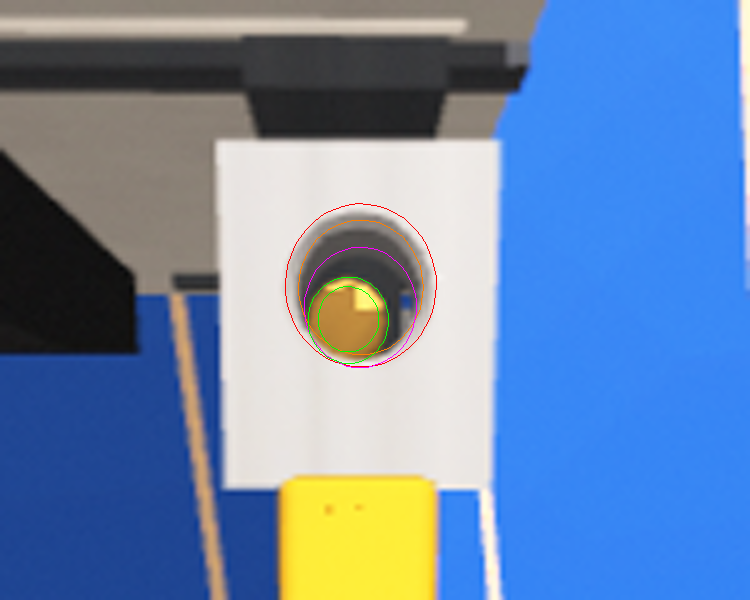

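Request:
send_rows(
  deltas=[
    [[-0.1,0.05,-0.3,0,0,0],[-0.1,0.05,-0.7,0,0,0],[-0.1,0.05,-1.1,0,0,0],[-0.1,0.05,-1.2,0,0,0],[-0.1,0.05,-1.2,0,0,0]],
  ],
)

```text
clock: 9.5
tcp_pos: [0.5834, 0.0277, 0.1719]
orientation: [-0.0, 0.747, 0.665, -0.0]
wrist_force: [0.0, -0.8, -3.8]
finger_gap: 0.0113
```

Request:
send_rows(
  deltas=[
    [[0,0,-0.05,0,0,0],[0,0,-0.1,0,0,0],[0,0,-0.15,0,0,0],[0,0,-0.2,0,0,0]],
  ],
)

```text
clock: 9.9
tcp_pos: [0.5838, 0.0277, 0.1704]
orientation: [0.0, 0.747, 0.665, 0.0]
wrist_force: [0.4, -0.2, -3.2]
finger_gap: 0.0109
```

Request:
send_rows(
  deltas=[
    [[0,0,-0.05,0,0,0],[0,0,-0.1,0,0,0],[0,0,-0.15,0,0,0],[0,0,-0.2,0,0,0]],
  ],
)

```text
clock: 10.3
tcp_pos: [0.5837, 0.0277, 0.1683]
orientation: [0.0, 0.747, 0.665, 0.0]
wrist_force: [0.4, 1.1, -4.3]
finger_gap: 0.0113
```

Request:
send_rows(
  deltas=[
    [[0,0,-0.05,0,0,0],[0,0,-0.1,0,0,0],[0,0,-0.15,0,0,0],[0,0,-0.15,0,0,0]],
  ],
)

```text
clock: 10.7
tcp_pos: [0.5836, 0.0277, 0.1667]
orientation: [-0.0, 0.747, 0.665, -0.0]
wrist_force: [-0.5, -0.3, -2.8]
finger_gap: 0.0113
```

Request:
send_rows(
  deltas=[
    [[0,0,-0.1,0,0,0],[0,0,-0.2,0,0,0],[0,0,-0.3,0,0,0],[0,0,-0.3,0,0,0]],
  ],
)

```text
clock: 11.1
tcp_pos: [0.5836, 0.0278, 0.1636]
orientation: [-0.0, 0.747, 0.665, -0.0]
wrist_force: [0.6, -1.3, -3.3]
finger_gap: 0.0114
```

```bash
python3 c.py w6; python3 - <<'E'
from h import *
s=get_state(); print(s['wrist_force'],s['ft_torque'])
p=pickle.load(open('w6.pkl','rb'))
im=cv2.resize(p['img'][20:140,250:400],(750,600),interpolation=cv2.INTER_CUBIC);cv2.imwrite('pics/w6z.png',im[:,:,::-1])
E
```

```text
11.1 [0.5836 0.0278 0.1636] [-1.000e-04  7.470e-01  6.648e-01 -1.000e-04] [ 0.6 -1.3 -3.3] 0.011421738652904797
[0.59315878 0.09781648 0.30563372] [[ 9.93300948e-01 -1.15554114e-01  6.88249756e-04]
 [-1.11164427e-01 -9.53906999e-01  2.78754206e-01]
 [-3.15546692e-02 -2.76963326e-01 -9.60362233e-01]]
[-0.40656144  0.32513552 -2.89025523] [ 0.00094115 -0.02112401  0.01556501]
```

View pics/w6z.png

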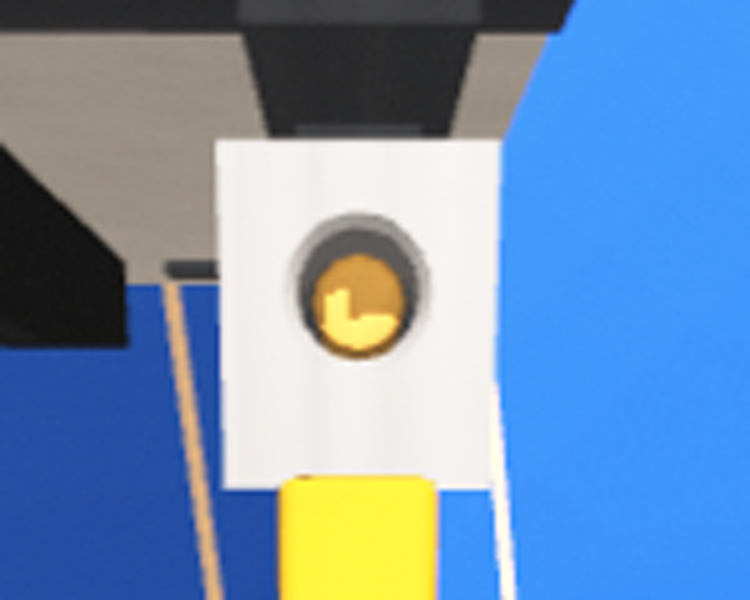

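Request:
send_rows(
  deltas=[
    [[0,0,-0.1,0,0,0],[0,0,-0.2,0,0,0],[0,0,-0.3,0,0,0],[0,0,-0.4,0,0,0]],
  ],
)

```text
clock: 11.55
tcp_pos: [0.5837, 0.0277, 0.1597]
orientation: [0.0, 0.747, 0.665, 0.0]
wrist_force: [-1.2, 0.4, -2.9]
finger_gap: 0.011
```

Request:
send_rows(
  deltas=[
    [[0,0,-0.1,0,0,0],[0,0,-0.2,0,0,0],[0,0,-0.3,0,0,0],[0,0,-0.4,0,0,0]],
  ],
)

```text
clock: 11.95
tcp_pos: [0.5836, 0.0278, 0.1557]
orientation: [0.0, 0.747, 0.665, 0.0]
wrist_force: [-0.2, 0.6, -3.1]
finger_gap: 0.0109
```

Request:
send_rows(
  deltas=[
    [[0,0,-0.1,0,0,0],[0,0,-0.2,0,0,0],[0,0,-0.28,0,0,0],[0,0,-0.28,0,0,0]],
  ],
)

```text
clock: 12.35
tcp_pos: [0.5836, 0.0277, 0.1529]
orientation: [-0.0, 0.747, 0.665, -0.0]
wrist_force: [0.3, -0.2, -3.6]
finger_gap: 0.0113
```

Request:
send_rows(
  deltas=[
    [[0,0,-0.05,0,0,0],[0,0,-0.1,0,0,0],[0,0,-0.1,0,0,0]],
  ],
)

```text
clock: 12.65
tcp_pos: [0.5836, 0.0277, 0.152]
orientation: [0.0, 0.747, 0.665, -0.0]
wrist_force: [0.3, -0.3, -3.0]
finger_gap: 0.0107
```

Request:
send_rows(
  deltas=[
    [[0,0,-0.03,0,0,0],[0,0,-0.05,0,0,0],[0,0,-0.05,0,0,0]],
  ],
)

```text
clock: 12.95
tcp_pos: [0.5837, 0.0277, 0.1515]
orientation: [0.0, 0.747, 0.665, 0.0]
wrist_force: [-0.4, 0.3, -3.1]
finger_gap: 0.0112
```

Request:
send_rows(
  deltas=[
    [[0,0,-0.03,0,0,0],[0,0,-0.05,0,0,0],[0,0,-0.05,0,0,0]],
  ],
)

```text
clock: 13.25
tcp_pos: [0.5836, 0.0278, 0.151]
orientation: [0.0, 0.747, 0.665, 0.0]
wrist_force: [-0.3, -0.2, -3.8]
finger_gap: 0.0111
```

Request:
send_rows(
  deltas=[
    [[0,0,-0.03,0,0,0],[0,0,-0.05,0,0,0],[0,0,-0.05,0,0,0]],
  ],
)

```text
clock: 13.55
tcp_pos: [0.5837, 0.0277, 0.1506]
orientation: [0.0, 0.747, 0.665, 0.0]
wrist_force: [-0.3, 0.7, -2.4]
finger_gap: 0.0114
```

Request:
send_rows(
  deltas=[
    [[0,0,-0.03,0,0,0],[0,0,-0.03,0,0,0],[0,0,-0.03,0,0,0]],
  ],
)

```text
clock: 13.85
tcp_pos: [0.5838, 0.0277, 0.1505]
orientation: [0.0, 0.747, 0.665, 0.0]
wrist_force: [-0.3, 0.4, 0.5]
finger_gap: 0.0111
```

Request:
send_rows(
  deltas=[
    [[0,0,-0.03,0,0,0],[0,0,-0.03,0,0,0],[0,0,-0.03,0,0,0]],
  ],
)

```text
clock: 14.15
tcp_pos: [0.5838, 0.0277, 0.1504]
orientation: [0.0, 0.747, 0.665, 0.0]
wrist_force: [-1.4, -1.8, 3.0]
finger_gap: 0.0116
```

Request:
send_rows(
  deltas=[
    [[0,0,0,0,0,0],[0,0,0,0,0,0],[0,0,0,0,0,0],[0,0,0,0,0,0],[0,0,0,0,0,0],[0,0,0,0,0,0]],
  ],
  jaw=-0.2,
)

```text
clock: 14.75
tcp_pos: [0.5837, 0.0277, 0.1499]
orientation: [0.0, 0.747, 0.665, 0.0]
wrist_force: [0.5, -0.0, -1.0]
finger_gap: 0.0342
```

```bash
python3 c.py w7;python3 - <<'E'
from h import *
q=cam('side'); save(q,'side7.png')
E
```

```text
14.75 [0.5837 0.0277 0.1499] [0.     0.747  0.6648 0.    ] [ 0.5 -0.  -1. ] 0.03415011889370933
[0.59324688 0.09779476 0.29189793] [[ 9.93294778e-01 -1.15605368e-01  9.39994000e-04]
 [-1.11283202e-01 -9.53891612e-01  2.78759468e-01]
 [-3.13294385e-02 -2.76994929e-01 -9.60360492e-01]]
```

View pics/w7.png

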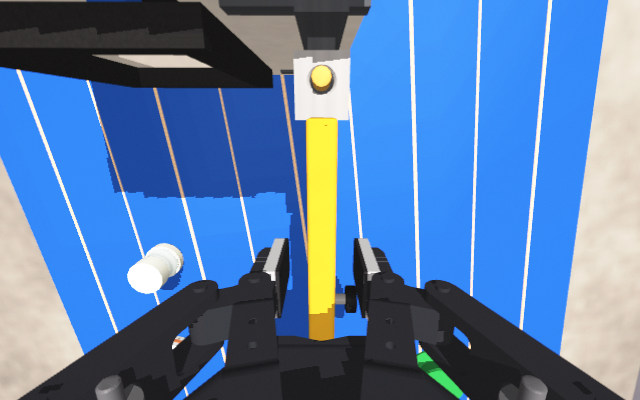

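View pics/side7.png

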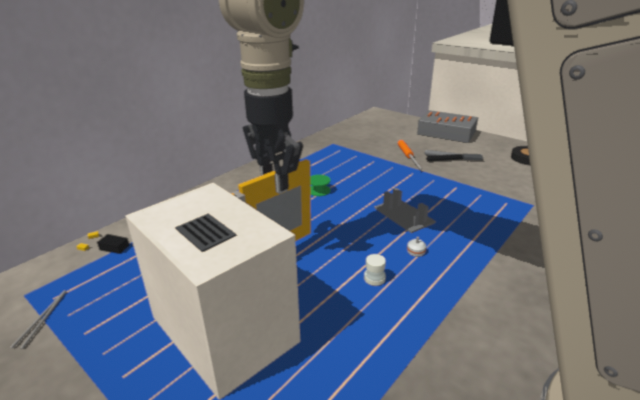

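Request:
send_rows(
  deltas=[
    [[0,0,2,0,0,0],[0,0,4.5,0,0,0],[0,0,7,0,0,0],[0,0,8,0,0,0],[0,0,8,0,0,0]],
  ],
)

```text
clock: 15.35
tcp_pos: [0.5847, 0.0276, 0.2315]
orientation: [0.001, 0.747, 0.665, 0.001]
wrist_force: [0.3, -0.2, -0.3]
finger_gap: 0.0341
```

```bash
cat > path.py <<'E'
import numpy as np
P=np.array([.5952,.1123]); by=np.radians(83.33)
tx=np.array([np.cos(by),np.sin(by)]); ty=np.array([np.sin(by),-np.cos(by)])
def tcp(th,rho=.130,m=0):
    t=np.radians(th); ax=by+np.pi-t; o=np.array([np.cos(ax),np.sin(ax)]); n=np.array([-o[1],o[0]])
    h=.011*abs(n@tx)+.015*abs(n@ty)
    return P+rho*o+(.006+h+m)*n
if __name__=='__main__':
    print('start',tcp(0,m=.012))
    for th in range(0,94,6): print(th,np.round(tcp(th)*100,2), np.round((tcp(th)-tcp(0,m=.012))*100,2))
E
python3 path.py; python3 c.py w8; python3 - <<'E'
from h import *
q=cam('top'); save(q,'top8.png')
E
```

```text
start [ 0.61287705 -0.02065308]
0 [60.1  -1.93] [-1.19  0.14]
6 [58.82 -1.94] [-2.47  0.13]
12 [57.53 -1.82] [-3.75  0.24]
18 [56.24 -1.57] [-5.04  0.49]
24 [54.97 -1.18] [-6.32  0.88]
30 [53.72 -0.66] [-7.57  1.41]
36 [52.52  0.  ] [-8.77  2.07]
42 [51.38  0.8 ] [-9.91  2.87]
48 [50.31  1.74] [-10.97   3.8 ]
54 [49.35  2.79] [-11.94   4.86]
60 [48.49  3.97] [-12.79   6.03]
66 [47.77  5.24] [-13.52   7.31]
72 [47.19  6.61] [-14.1    8.67]
78 [46.76  8.04] [-14.53  10.11]
84 [46.5   9.53] [-14.79  11.6 ]
90 [46.41 11.05] [-14.88  13.12]
15.35 [0.5847 0.0276 0.2315] [0.0013 0.747  0.6648 0.0012] [ 0.3 -0.2 -0.3] 0.03408014111107164
[0.59378827 0.09775463 0.37348504] [[ 0.99329225 -0.11554888  0.00435473]
 [-0.11217763 -0.9538092   0.27868294]
 [-0.02804792 -0.27730211 -0.96037329]]
```

View pics/w8.png

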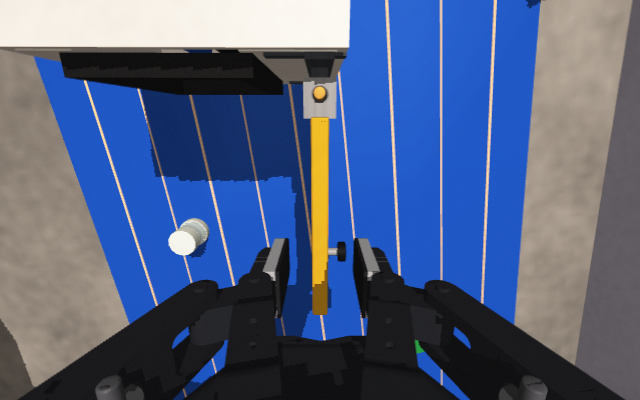

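Request:
send_rows(
  deltas=[
    [[1,-1.6,0,0,0,0],[2,-3.2,0,0,0,0],[2.8,-4.8,0,0,0,0],[2.8,-4.8,0,0,0,0],[2.8,-4.8,-2,0,0,0],[2.8,-4.8,-4.5,0,0,0],[2.8,-4.8,-7,0,0,0],[2.8,-4.8,-8,0,0,0],[2.8,-4.8,-8,0,0,0],[2.8,-4.8,-8,0,0,0]],
  ],
  jaw=-1,
  force=20,
)

```text
clock: 16.45
tcp_pos: [0.6121, -0.0205, 0.1507]
orientation: [0.0, 0.747, 0.665, 0.0]
wrist_force: [0.3, -0.3, 0.7]
finger_gap: 0.0
```

```bash
python3 c.py w9
```

```text
16.45 [ 0.6121 -0.0205  0.1507] [3.000e-04 7.471e-01 6.647e-01 2.000e-04] [ 0.3 -0.3  0.7] 4.497627482643653e-05
[0.6215668  0.04960422 0.29268335] [[ 0.99328408 -0.11569003  0.00159741]
 [-0.11154692 -0.95386356  0.27875006]
 [-0.03072489 -0.27705618 -0.96036236]]
```

View pics/w9.png

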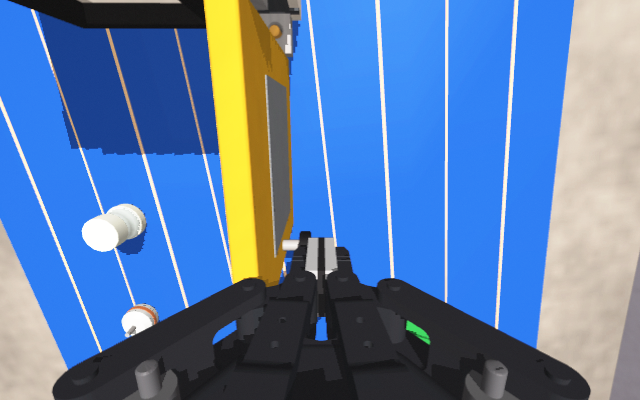

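Request:
send_rows(
  deltas=[
    [[-0.5,0.05,0,0,0,0],[-1.1,0.14,0,0,0,0],[-1.75,0.13,0,0,0,0],[-2.4,0.13,0,0,0,0],[-3.05,0.18,0,0,0,0],[-3.7,0.24,0,0,0,0],[-4.35,0.36,0,0,0,0],[-5,0.5,0,0,0,0],[-5.6,0.68,0,0,0,0],[-6.2,0.9,0,0,0,0],[-6.8,1.1,0,0,0,0],[-7.2,1.3,0,0,0,0]],
  ],
)

```text
clock: 17.7
tcp_pos: [0.5391, -0.007, 0.1499]
orientation: [-0.0, 0.747, 0.665, -0.0]
wrist_force: [0.5, 0.1, 0.2]
finger_gap: 0.0001
```

```bash
python3 c.py w10;python3 - <<'E'
from h import *
q=cam('side'); save(q,'side10.png')
E
```

```text
17.7 [ 0.5391 -0.007   0.1499] [-0.      0.747   0.6648 -0.    ] [0.5 0.1 0.2] 0.00013649220289564605
[0.54864068 0.06304772 0.29194854] [[ 9.93306249e-01 -1.15507605e-01  8.30431373e-04]
 [-1.11158879e-01 -9.53905293e-01  2.78762255e-01]
 [-3.14070076e-02 -2.76988600e-01 -9.60359784e-01]]
```

View pics/w10.png

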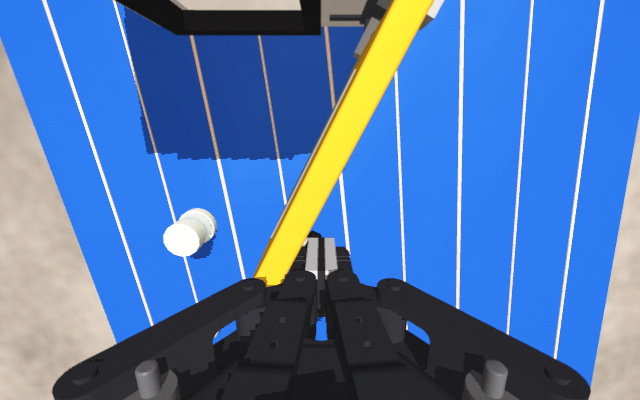

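Request:
send_rows(
  deltas=[
    [[-0.8,0.35,0,0,0,0],[-1.4,0.7,0,0,0,0],[-1.95,1.1,0,0,0,0],[-2.5,1.5,0,0,0,0],[-3.05,1.95,0,0,0,0],[-3.6,2.45,0,0,0,0],[-4.1,2.95,0,0,0,0],[-4.55,3.5,0,0,0,0],[-5,4.05,0,0,0,0],[-5.4,4.65,0,0,0,0],[-5.8,5.3,0,0,0,0],[-6.1,5.9,0,0,0,0]],
  ],
)

```text
clock: 19.0
tcp_pos: [0.4783, 0.0523, 0.1499]
orientation: [0.0, 0.747, 0.665, 0.0]
wrist_force: [0.4, 0.6, 0.4]
finger_gap: -0.0004
```

```bash
python3 c.py w11
```

```text
19.0 [0.4783 0.0523 0.1499] [0.     0.747  0.6648 0.    ] [0.4 0.6 0.4] -0.0003816993219306269
[0.48786502 0.12237688 0.29195037] [[ 9.93311623e-01 -1.15460442e-01  9.51962142e-04]
 [-1.11147064e-01 -9.53905010e-01  2.78767936e-01]
 [-3.12785877e-02 -2.77009239e-01 -9.60358023e-01]]
```

View pics/w11.png

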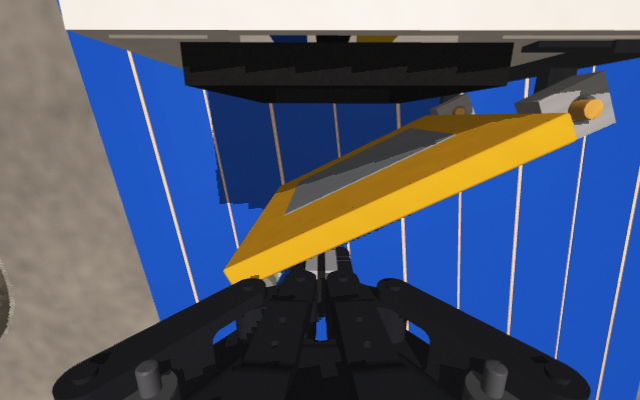

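Request:
send_rows(
  deltas=[
    [[-0.35,0.7,0,0,0,0],[-0.65,1.4,0,0,0,0],[-0.85,2.1,0,0,0,0],[-1.05,2.8,0,0,0,0],[-1.15,3.3,0,0,0,0],[-1.25,3.8,0,0,0,0],[-1.3,4.3,0,0,0,0],[-1.3,4.5,0,0,0,0],[-1.3,4.5,0,0,0,0]],
  ],
)

```text
clock: 19.95
tcp_pos: [0.4656, 0.097, 0.1499]
orientation: [0.0, 0.747, 0.665, -0.0]
wrist_force: [-0.7, -0.3, -0.3]
finger_gap: -0.0001
```

```bash
python3 c.py w12
```

```text
19.95 [0.4656 0.097  0.1499] [ 0.      0.7469  0.665  -0.    ] [-0.7 -0.3 -0.3] -0.00013028769197909738
[0.47518943 0.16707232 0.2919082 ] [[ 9.93353077e-01 -1.15103532e-01  9.17533969e-04]
 [-1.10793236e-01 -9.53932319e-01  2.78815332e-01]
 [-3.12173642e-02 -2.77063724e-01 -9.60344297e-01]]
```

View pics/w12.png

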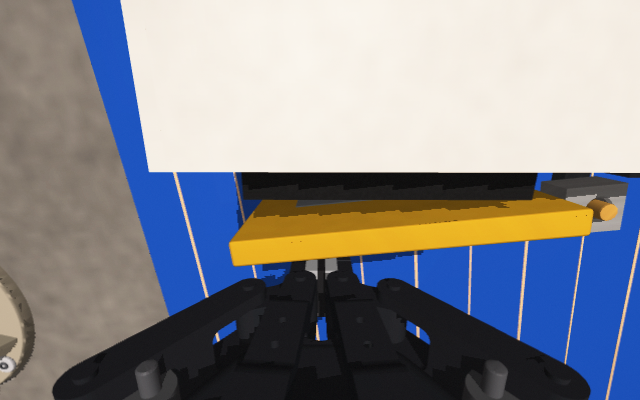

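Request:
send_rows(
  deltas=[
    [[0,0.2,0,0,0,0],[0,0.4,0,0,0,0],[0,0.6,0,0,0,0],[0,0.8,0,0,0,0],[0,0.8,0,0,0,0]],
  ],
)

```text
clock: 20.5
tcp_pos: [0.4657, 0.105, 0.1499]
orientation: [0.0, 0.747, 0.665, 0.0]
wrist_force: [-0.8, -0.7, -0.5]
finger_gap: 0.0004
```

Request:
send_rows(
  deltas=[
    [[0,0.1,0,0,0,0],[0,0.2,0,0,0,0],[0,0.3,0,0,0,0],[0,0.3,0,0,0,0]],
  ],
)

```text
clock: 20.9
tcp_pos: [0.4657, 0.1078, 0.1499]
orientation: [0.0, 0.747, 0.665, 0.0]
wrist_force: [0.2, -0.4, 0.3]
finger_gap: 0.0004
```

```bash
cat > ang.py <<'E'
from h import *
import sys
n=sys.argv[1]; p=pickle.load(open(n+'.pkl','rb'))
X,uv=cloud(p); hsv=cv2.cvtColor(p['img'],cv2.COLOR_RGB2HSV)
y=((hsv[...,0]>15)&(hsv[...,0]<35)&(hsv[...,1]>120))[uv[:,1],uv[:,0]]
m=y&(abs(X[:,2]-.182)<.0025); P=X[m]; r=cv2.minAreaRect(P[:,:2].astype(np.float32)); print(m.sum(),P[:,2].mean(),r); B=cv2.boxPoints(r)
t=np.radians(83.33); xa=np.array([np.cos(t),np.sin(t)]); ya=np.array([-xa[1],xa[0]]); o=np.array([.5952,.1123])+.092*xa
# box coords relative to pin (x: pin=-92)
print('rect corners box frame (x; y rel. pin)',np.round(np.c_[(B-o)@xa,(B-o)@ya]*1000,1)); 
f=np.polyfit((P[:,:2]-o)@ya,(P[:,:2]-o)@xa,1); print('deg off shut by line',np.degrees(np.arctan(f[0])))
E
python3 c.py w13; python3 ang.py w13
```

```text
20.9 [0.4657 0.1078 0.1499] [1.000e-04 7.470e-01 6.648e-01 1.000e-04] [ 0.2 -0.4  0.3] 0.00037889740083637587
[0.4752535  0.17789684 0.29197732] [[ 0.99331099 -0.11546472  0.00108156]
 [-0.11118822 -0.9539105   0.27873272]
 [-0.03115209 -0.27698853 -0.96036811]]
6978 0.1805163791095669 ((0.5066649317741394, 0.12594114243984222), (0.021035604178905487, 0.14931532740592957), 84.63276672363281)
rect corners box frame (x; y rel. pin) [[-100.9  163.9]
 [ -97.6   14.6]
 [ -76.5   15.1]
 [ -79.9  164.4]]
deg off shut by line -1.5508115289284041
```

View pics/w13.png

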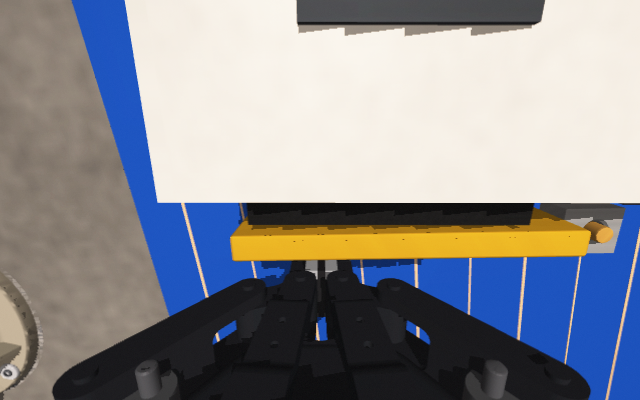

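Request:
send_rows(
  deltas=[
    [[0,0.1,0,0,0,0],[0,0.2,0,0,0,0],[0,0.3,0,0,0,0],[0,0.3,0,0,0,0]],
  ],
)

```text
clock: 21.35
tcp_pos: [0.4656, 0.1109, 0.1499]
orientation: [0.0, 0.747, 0.665, 0.0]
wrist_force: [-0.3, -0.2, 0.4]
finger_gap: 0.0
```

Request:
send_rows(
  deltas=[
    [[0,0.05,0,0,0,0],[0,0.1,0,0,0,0],[0,0.1,0,0,0,0]],
  ],
)

```text
clock: 21.65
tcp_pos: [0.4656, 0.1118, 0.1499]
orientation: [0.0, 0.747, 0.665, 0.0]
wrist_force: [0.1, -0.1, 0.1]
finger_gap: -0.0001
```

Request:
send_rows(
  deltas=[
    [[0,0.05,0,0,0,0],[0,0.1,0,0,0,0],[0,0.1,0,0,0,0]],
  ],
)

```text
clock: 21.95
tcp_pos: [0.4657, 0.1124, 0.1499]
orientation: [0.0, 0.747, 0.665, -0.0]
wrist_force: [-0.1, -2.9, 0.1]
finger_gap: 0.0003
```

Request:
send_rows(
  deltas=[
    [[0,0.03,0,0,0,0],[0,0.03,0,0,0,0],[0,0.03,0,0,0,0]],
  ],
)

```text
clock: 22.25
tcp_pos: [0.4657, 0.1125, 0.1498]
orientation: [0.0, 0.747, 0.665, -0.0]
wrist_force: [-0.4, -4.5, -1.2]
finger_gap: 0.0002
```

```bash
python3 c.py w14; python3 ang.py w14
```

```text
22.25 [0.4657 0.1125 0.1498] [ 4.000e-04  7.472e-01  6.646e-01 -4.000e-04] [-0.4 -4.5 -1.2] 0.00020090060095889485
[0.47529733 0.18273273 0.29178642] [[ 0.99325305 -0.11596213  0.00107345]
 [-0.11162852 -0.9535441   0.27980836]
 [-0.03142359 -0.27804033 -0.96005528]]
6867 0.18048660471599084 ((0.5073263049125671, 0.12920446693897247), (0.021947013214230537, 0.14978234469890594), 82.91389465332031)
rect corners box frame (x; y rel. pin) [[-95.8 164.2]
 [-96.9  14.4]
 [-75.   14.3]
 [-73.9 164.1]]
deg off shut by line 0.6491646516139301
```

View pics/w14.png

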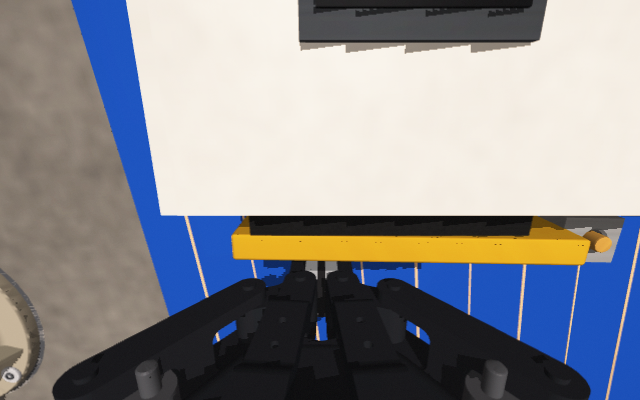

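Request:
send_rows(
  deltas=[
    [[0,-0.3,0,0,0,0],[-0.1,-1,0,0,0,0],[-0.3,-2.5,0,0,0,0],[-0.5,-4,1,0,0,0],[-0.5,-5,4,0,0,0],[-0.5,-5,8,0,0,0],[-0.5,-6,12,0,0,0],[-0.5,-8,14,0,0,0],[-0.5,-10,14,0,0,0],[-0.5,-10,14,0,0,0]],
  ],
)

```text
clock: 23.3
tcp_pos: [0.4612, 0.0116, 0.2908]
orientation: [0.001, 0.748, 0.664, 0.001]
wrist_force: [0.5, -0.1, -1.5]
finger_gap: -0.0001
```

```bash
python3 c.py w15; python3 ang.py w15; python3 - <<'E'
from h import *
q=cam('side'); save(q,'side15.png')
q=cam('top'); save(q,'top15.png')
E
```

```text
23.3 [0.4612 0.0116 0.2908] [7.000e-04 7.478e-01 6.639e-01 9.000e-04] [ 0.5 -0.1 -1.5] -6.891017365211567e-05
[0.47058188 0.0816139  0.432877  ] [[ 0.99302589 -0.11785499  0.00312831]
 [-0.11406137 -0.95367204  0.27838757]
 [-0.02982598 -0.27680288 -0.96046373]]
2082 0.1805811658110426 ((0.5057427287101746, 0.1241232380270958), (0.01217727828770876, 0.14835579693317413), 82.66921997070312)
rect corners box frame (x; y rel. pin) [[-95.9 164.5]
 [-97.6  16.1]
 [-85.4  16. ]
 [-83.7 164.3]]
deg off shut by line 0.6529771529318924
```

View pics/w15.png

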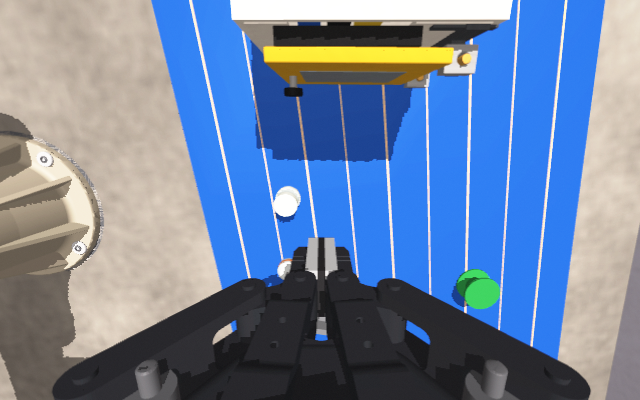

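View pics/side15.png

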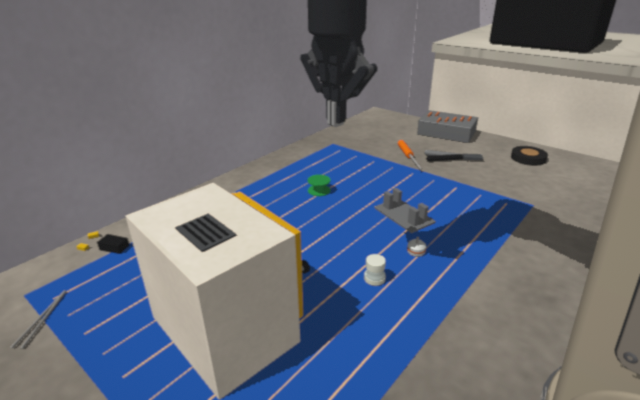

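View pics/top15.png

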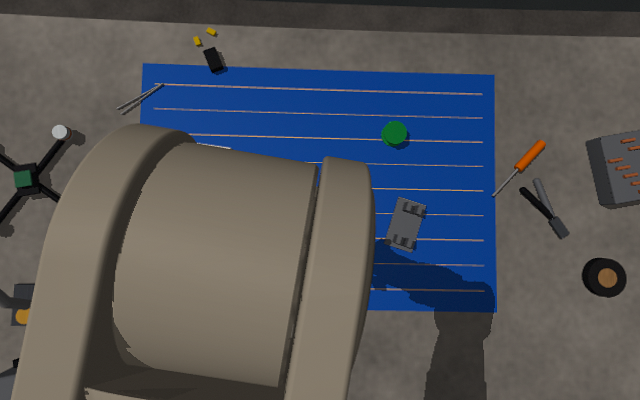

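```bash
python3 -c "
from workcell import *
print(hand_in())"
```

```text
the job is handed in; nothing more can be done
None
```

The yellow door is hung on both pins and shut against the black seal. I handed the job in at about 23.4 s, with the robot clear of everything.

- **Hanging:** I gripped the door near its balance point, lifted it out of the rack and lined up the upper knuckle hole with the pin using the wrist camera. I lowered it in small steps. It met no resistance until it seated at the expected height with about 6 N, and then I let go. After release the upper pin showed through its hole. I only saw the upper pair; that the lower pin is in its knuckle I infer from the free travel and the seating height.
- **Shutting:** I swung the door with closed fingers pushing on its outer face until it met the seal, at up to 4.5 N, then backed away.

**Last checks:** After backing away, the door stays shut, about 0.65° past parallel, which fits it resting on the seal. The last pictures show the jar, spool and motor where they were.

**One disagreement:** the door's top edge measured 180.5 mm against the nominal 182 mm. That is within the stated 2 mm camera calibration, so I did not treat it as a fault.

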